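# Sort the bench oddments into their trays

## Task

Sort the five things on the grey mat into the trays: the two screw caps into the blue tray, the two vials into the white tray and the roll of labels into the yellow tray. Each goes into a bay of its own, sitting flat on the tray floor with the vials upright; never tip a vial over on the way, and leave the bench timer and the roll of tape where they are.

Things in the scene. Friction and masses are not known exactly. Their poses are not given: they have to be found in the camera images.
- red_cap_center (a point): Red screw cap, solid, a disc 52 mm across and 26 mm high, lying flat. The point is its centre, 13 mm above its underside; z is its axis. It starts on the grey bench mat, whose top is 2 mm above the worktop.
- blue_cap_center (a point): Blue screw cap, solid, a disc 52 mm across and 26 mm high, lying flat. The point is its centre, 13 mm above its underside; z is its axis. It starts on the grey bench mat, whose top is 2 mm above the worktop.
- yellow_vial_center (a point): Glass vial with yellow contents and a black cap, 27 mm across the glass and 64 mm high, standing upright; its cap, 25 mm across, is the top 12 mm. The point is its centre, 32 mm above its underside; z is its axis. It starts on the grey bench mat, whose top is 2 mm above the worktop.
- clear_vial_center (a point): Glass vial with clear contents and a blue cap, 27 mm across the glass and 64 mm high, standing upright; its cap, 25 mm across, is the top 12 mm. The point is its centre, 32 mm above its underside; z is its axis. It starts on the grey bench mat, whose top is 2 mm above the worktop.
- label_roll_center (a point): Light grey roll of labels, a ring 56 mm across and 25 mm high with a hole in the middle, lying flat. The point is its centre, 12.5 mm above its underside; z is its axis. It starts on the grey bench mat, whose top is 2 mm above the worktop.
- blue_tray: Shallow blue tray, 90 mm (x) by 176 mm (y), for the screw caps: two square bays side by side along its y axis, each 82 by 82 mm inside, their centres at y = +43 and y = -43 mm (x = 0). It is fixed to the worktop; its floor is 3 mm above its origin and its rim and the 4 mm wall between the bays reach 10 mm above it, so fingers that hold a thing by its upper half stay above the walls. The origin is the centre of its underside; z is up.
- white_tray: Shallow white tray, 60 mm (x) by 116 mm (y), for the vials: two square bays side by side along its y axis, each 52 by 52 mm inside, their centres at y = +28 and y = -28 mm (x = 0). It is fixed to the worktop; its floor is 3 mm above its origin and its rim and the 4 mm wall between the bays reach 10 mm above it, so fingers that hold a thing by its upper half stay above the walls. The origin is the centre of its underside; z is up.
- yellow_tray: Shallow yellow tray, 92 by 92 mm, for the roll of labels: one square bay, 84 by 84 mm inside, centred on the origin. It is fixed to the worktop; its floor is 3 mm and its rim 10 mm above its origin, the centre of its underside; z is up.
- bench_timer: White bench timer, 58 by 62 by 19 mm, beyond the trays; a bystander. Its origin is the centre of its underside.
- tape_roll: Tan roll of tape, a ring 100 mm across and 19 mm high, lying flat beyond the trays at the left; a bystander. Its origin is the centre of its underside.
Mind the look-alikes: they are no part of the job. What is shaped like the part that bears clear_vial_center but orange or purple is not meant.

How it is judged:
By the outcome, as a careful person would: the job done as asked, in the order asked, and still so for the second after the job is handed in, with the robot touching nothing.
It also fails if it takes over 99 s, if anything falls off the work surface, if the arm or the gripper's body presses on something with over 40 N, if the wrist force passes 120 N, or if a joint passes its speed limit or range.

## Robot

A 6-joint arm with a two-finger parallel gripper is mounted at the origin on a cart in front of the work surface, level with it; the furniture and walls round the work are solid. World frame = base frame: x ahead of the robot, y to its left, z up, the work surface at z = 0. Lengths are in m, angles in degrees, forces in N, time in s.
With the tool pointing down it reaches from about 0.225 to 0.725 m from the base axis. Payload 3.1 kg.
Tool frame: the origin (TCP) lies at the very end of the fingers, on their centre line; the grasp point (between the pads) lies 19 mm behind it; z points along the fingers, y is the line along which they close (so a half turn about z gives the same grasp; the last joint's range is limited). The gripper opens to 85 mm and grips with 20 to 120 N. Pads are 22 mm wide; open, the fingers measure 114 mm over their backs; the gripper's body (76 mm by 85 mm) begins 54 mm behind the grasp point. The pads swing forward as they close: fully open they stand 13 mm farther back than shut.
Start: joints at [68.766, 2.75, 5.684, 92.934, 0, 82.678], TCP at [0.126, 0.51, 0.231] pointing down, gripper open.
Joint ranges: [-166.93, 166.93], [-56.73, 111.36], [-69.38, 81.34], [-121.58, 131.49], [-85.45, 84.26], [-180, 180]. Speed limits (degrees/s): [159.86, 159.86, 180, 180, 180, 180].

## Interface

Orientations are given as [roll, pitch, yaw] about the fixed x, y, z axes, in that order (R = Rz(yaw) Ry(pitch) Rx(roll)).
In Python, from rig import get_obs, grab_frame, close_job gives the robot as it stands.
- The arm moves only by the tool play_rows, never from a script. Its arguments are lists of equal length, an entry for each row: "jaw": the finger opening in mm, from 0 to 85.4; "slide": the shift along the tool's x, y, z in units of 50 mm (1.0 is 50 mm), a list of three; "angular": the turn, a rotation vector about the tool's x, y, z in units of 6 degrees (1.0 is 6 degrees), a list of three. In form: {"jaw": [jaw, ...], "slide": [[tx, ty, tz], ...], "angular": [[ax, ay, az], ...]}. A call has 1 to 10 rows; each row is the pose to reach, as a shift and turn from the pose commanded when the call began, along the tool's axes at that moment; what a row does not reach only later rows make up. A row lasts 1/10 s, in which the tool goes at most 50 mm and 8.59 degrees, less where a joint would pass 70% of its speed; a pose out of reach is approached as far as the arm can. A call with a gripper value outside its range is refused whole. The fingers move at their own pace and stop on an object; "newtons" is the grip in N (left out, the last holds). Time passes only in rows, so rows that repeat a pose let the fingers close. It gives the time, the measured TCP pose, the force, the opening and the grip force at its end, in the units of the state.
- get_obs(): the state, without advancing time (a new reading comes with each control period).
- grab_frame(name): name is "scene" or "top"; returns a dict with "frame" (400x640x3 uint8, blue, green, red), "K" (3x3 intrinsics, pixels), "T" (4x4, takes a point from camera to world coordinates). Camera axes: x right, y down, z forward; pixel columns grow to the right and rows downward; lengths in m; the calibration is good to about 2 mm. A picture is of the moment at which its call begins. There is no depth.
- close_job(): hands the job in; it is judged then, once.
The state is a dict: "clock": time; "joints": joint angles; "joint_vel": joint speeds; "effort": joint torques, N m; "ee_pos": TCP position; "ee_rot": TCP orientation; "ft_force": force on the tool from outside, world axes, zero at the start; "ft_torque": the same for the moment, N m; "finger_gap": finger opening in m; "grasp_force": force on a finger pad.
Only numpy, scipy, OpenCV 4.12 (cv2) and the standard library are available. Lean on these libraries where they do the work, as an engineer would, in place of code of your own. Each camera call takes 0.05 s, during which the arm holds its last target. There are 200 camera calls.

## Working session

There is one attempt and no reset: what is moved stays moved. The work goes in short steps, Python scripts to look and compute and a tool call to move; the robot and the scene stay as the last step left them, time stands still between calls to the robot, and variables do not carry over. Pictures are saved under pics/ and viewed, at most 14 in all, crops included, and the job is handed in when it is done.

Besides the shell and the picture viewer there is one more tool, called after "Call:" by a JSON object that holds its "method" and its "body". play_rows: Moves the arm, as the interface text tells. Its arguments: {"type":"object","properties":{"jaw":{"type":"array","items":{"type":"number"}},"slide":{"type":"array","items":{"type":"array","items":{"type":"number"}}},"angular":{"type":"array","items":{"type":"array","items":{"type":"number"}}},"newtons":{"type":"number"}},"required":["jaw","slide","angular"]}

```bash
mkdir -p pics; ls; python3 - <<'E'
from rig import *
import cv2,numpy as np
o=get_obs();print({k:np.round(v,3).tolist() for k,v in o.items()})
for n in("scene","top"):
    f=grab_frame(n);cv2.imwrite(f"pics/{n}0.png",f["frame"]);print(n,f["K"].round(2).tolist(),f["T"].round(4).tolist())
E
```

```text
pics
{'clock': 0.0, 'joints': [68.767, 2.792, 5.591, 92.936, -0.001, 82.678], 'joint_vel': [-0.061, -0.059, -0.069, 0.02, -0.008, -0.015], 'effort': [0.001, -33.878, 32.002, 0.02, -0.0, -0.0], 'ee_pos': [0.126, 0.509, 0.23], 'ee_rot': [-179.864, -0.016, 166.089], 'ft_force': [0.246, 1.118, -1.486], 'ft_torque': [-0.046, 0.058, -0.044], 'grasp_force': 0.0, 'finger_gap': 0.085}
scene [[380.43, 0.0, 313.75], [0.0, 380.43, 195.17], [0.0, 0.0, 1.0]] [[0.5419, -0.382, 0.7486, -0.2211], [-0.8401, -0.2717, 0.4695, -0.5375], [0.0241, -0.8833, -0.4681, 0.5462], [0.0, 0.0, 0.0, 1.0]]
top [[426.82, 0.0, 317.97], [0.0, 426.82, 196.93], [0.0, 0.0, 1.0]] [[-0.0153, -0.998, 0.0619, 0.5192], [-0.9999, 0.0153, 0.0006, -0.017], [-0.0016, -0.0618, -0.9981, 1.204], [0.0, 0.0, 0.0, 1.0]]
```

View pics/top0.png

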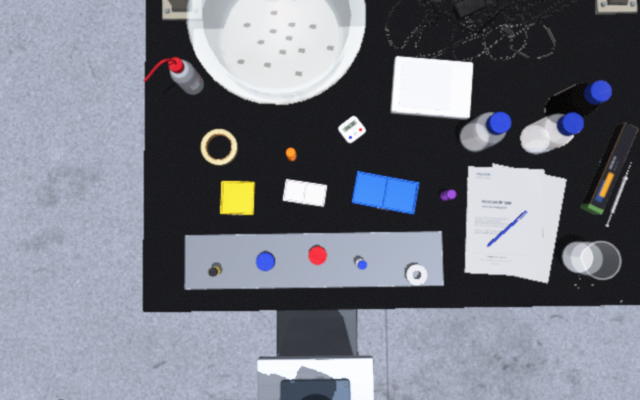

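View pics/scene0.png

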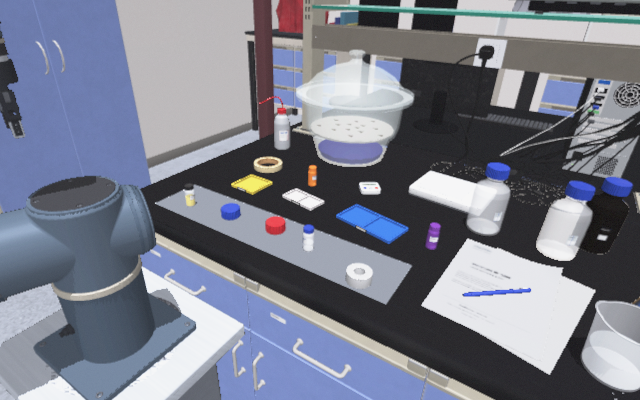

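The top view holds the mat with a yellow vial (215,270), blue cap (265,261), red cap (317,255), blue-capped clear vial (361,263) and label roll (417,274). It also shows the yellow (237,197), white (305,193) and blue (385,193) trays. Look-alikes for the clear vial are the orange one (291,153) and the purple one (448,195). The wanted one is the white or clear vial with the blue cap on the mat, at (361,263) in top and (308,238) in scene. I'll check that choice in a crop.

```bash
cat > h.py <<'E'
from rig import *
import cv2,numpy as np
def back(f,uv,z):
    K,T=f["K"],f["T"]; d=T[:3,:3]@np.linalg.solve(K,[uv[0],uv[1],1.]); c=T[:3,3]
    return c+d*(z-c[2])/d[2]
def proj(f,p):
    q=f["K"]@(f["T"][:3,:3].T@(np.array(p)-f["T"][:3,3])); return q[:2]/q[2]
def seg(f,box,lo,hi):
    u0,v0,u1,v1=box; h=cv2.cvtColor(f["frame"],cv2.COLOR_BGR2HSV)[v0:v1,u0:u1]
    m=cv2.inRange(h,np.array(lo),np.array(hi)); n,l,s,c=cv2.connectedComponentsWithStats(m)
    i=1+s[1:,4].argmax(); pts=np.argwhere(l==i)[:,::-1].astype(np.float32)+[u0,v0]
    return c[i]+[u0,v0],s[i,4],pts.astype(np.float32)
E
python3 - <<'E'
from h import *
f=grab_frame("top"); g=grab_frame("scene")
def show(n,f,box,lo,hi,z,rect=0):
    c,a,p=seg(f,box,lo,hi); print(n,c.round(1),a,back(f,c,z).round(4),np.ptp(p,axis=0)+1,end=' ')
    if rect:
        b=cv2.boxPoints(cv2.minAreaRect(p)); w=np.array([back(f,q,z)[:2] for q in b]); e=np.diff(w,axis=0)
        print('centre',w.mean(0).round(4),'sides',np.linalg.norm(e,axis=1)[:2].round(3),'ang',np.degrees(np.arctan2(e[:2,1],e[:2,0])).round(1))
    else: print()
B=([100,120,40],[130,255,255]);R=([0,120,60],[8,255,255])
show('bluecap',f,(245,240,290,285),*B,.015)
show('redcap',f,(295,235,340,280),*R,.015)
show('clear cap',f,(345,245,380,280),*B,.06)
show('black cap',f,(200,255,235,285),[0,0,0],[180,255,60],.06)
show('roll',f,(400,255,435,285),[0,0,190],[180,60,255],.0145)
show('blue tray',f,(345,165,425,220),*B,.008,1)
show('white tray',f,(275,170,335,215),[0,0,150],[180,70,255],.008,1)
show('yellow tray',f,(215,175,260,220),[20,100,60],[40,255,255],.008,1)
# scene cross-check
show('S bluecap',g,(215,195,245,225),*B,.015)
show('S redcap',g,(260,210,290,240),*R,.015)
show('S clearcap',g,(298,220,320,238),*B,.06)
show('S blackcap',g,(178,178,200,196),[0,0,0],[180,255,60],.06)
a=cv2.resize(f["frame"][230:295,180:445],None,fx=3,fy=3,interpolation=cv2.INTER_CUBIC)
b=cv2.resize(g["frame"][170:300,150:415],None,fx=3,fy=3,interpolation=cv2.INTER_CUBIC)
cv2.imwrite("pics/crop1.png",np.vstack([a,b])[:,:795])
E
```

```text
bluecap [265.  261.1] 281 [0.4174 0.1331 0.015 ] [19. 19.] Traceback (most recent call last):
  File "<stdin>", line 11, in <module>
  File "<stdin>", line 4, in show
  File "h.py", line 11, in seg
    i=1+s[1:,4].argmax(); pts=np.argwhere(l==i)[:,::-1].astype(np.float32)+[u0,v0]
        ~~~~~~~~~~~~~~^^
ValueError: attempt to get argmax of an empty sequence
```

```bash
python3 - <<'E'
from h import *
f=grab_frame("top"); g=grab_frame("scene")
def show(n,f,box,lo,hi,z,rect=0):
  try:
    c,a,p=seg(f,box,lo,hi); print(n,c.round(1),a,back(f,c,z).round(4),np.ptp(p,axis=0)+1,end=' ')
    if rect:
        b=cv2.boxPoints(cv2.minAreaRect(p)); w=np.array([back(f,q,z)[:2] for q in b]); e=np.diff(w,axis=0)
        print('centre',w.mean(0).round(4),'sides',np.linalg.norm(e,axis=1)[:2].round(3),'ang',np.degrees(np.arctan2(e[:2,1],e[:2,0])).round(1))
    else: print()
  except ValueError: print(n,'none')
B=([100,120,40],[130,255,255]);R=([165,120,60],[180,255,255])
show('redcap',f,(295,235,340,280),*R,.015)
show('clear cap',f,(345,245,380,280),*B,.06)
show('black cap',f,(200,255,235,285),[0,0,0],[180,255,60],.06)
show('roll',f,(400,255,435,285),[0,0,190],[180,60,255],.0145)
show('blue tray',f,(345,165,425,220),*B,.008,1)
show('white tray',f,(275,170,335,215),[0,0,150],[180,70,255],.008,1)
show('yellow tray',f,(215,175,260,220),[20,100,60],[40,255,255],.008,1)
show('S bluecap',g,(215,195,245,225),*B,.015)
show('S redcap',g,(260,210,290,240),*R,.015)
show('S clearcap',g,(298,220,320,238),*B,.06)
show('S blackcap',g,(178,178,200,196),[0,0,0],[180,255,60],.06)
a=cv2.resize(f["frame"][230:295,180:445],None,fx=3,fy=3,interpolation=cv2.INTER_CUBIC)
b=cv2.resize(g["frame"][170:300,150:415],None,fx=3,fy=3,interpolation=cv2.INTER_CUBIC)
cv2.imwrite("pics/crop1.png",np.vstack([a,b]))
E
```

```text
redcap [317.2 255. ] 266 [ 0.4319 -0.0116  0.015 ] [18. 19.] 
clear cap [362.  264.8] 64 [ 0.4076 -0.1304  0.06  ] [9. 9.] 
black cap [215.8 270.5] 4 [0.3984 0.2584 0.06  ] [2. 4.] 
roll [417.8 269.4] 927 [ 0.3882 -0.2888  0.0145] [35. 30.] 
blue tray [385.2 192.2] 2258 [ 0.6038 -0.2052  0.008 ] [70. 45.] centre [ 0.6037 -0.2055] sides [0.098 0.185] ang [ -11.7 -101.5]
white tray [304.5 192.4] 916 [0.6068 0.0216 0.008 ] [44. 28.] centre [0.6067 0.0216] sides [0.062 0.117] ang [ -8.7 -99. ]
yellow tray [236.9 197.4] 1230 [0.5955 0.2115 0.008 ] [37. 36.] centre [0.5962 0.2114] sides [0.099 0.099] ang [ -2.2 -93. ]
S bluecap [230.1 211.2] 270 [0.4171 0.1312 0.015 ] [19. 17.] 
S redcap [275.1 225.1] 295 [ 0.4317 -0.0125  0.015 ] [19. 18.] 
S clearcap [308.7 228.1] 85 [ 0.4111 -0.1295  0.06  ] [11.  9.] 
S blackcap [187.  182.5] 194 [0.4112 0.288  0.06  ] [22. 13.]
```

View pics/crop1.png

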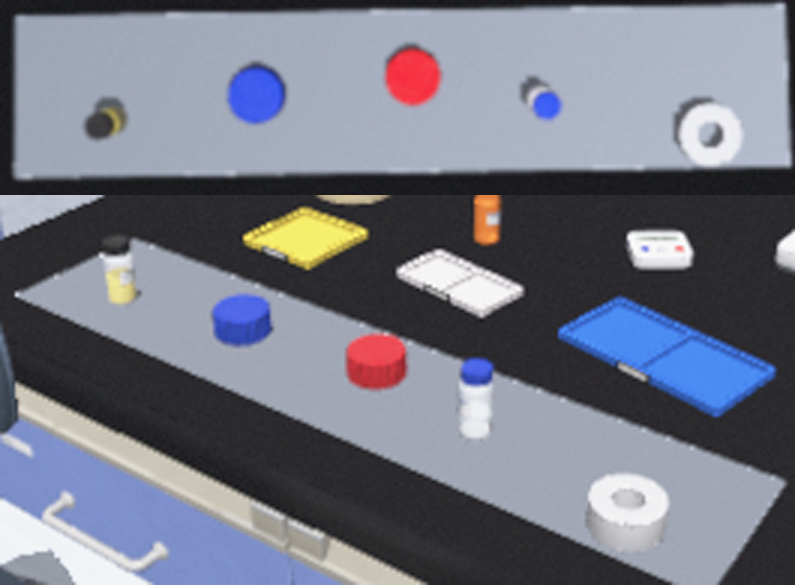

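The crop confirms the choice: the clear vial with the blue cap on the mat, cap at top (362,265). The black cap is at top (213.3,271.3) and scene (189,187). The roll's top face is at top (416.7,274.3) and scene (359.3,270.7).

```bash
python3 - <<'E'
from h import *
f=grab_frame("top"); g=grab_frame("scene")
for F,uv,z in((f,(213.3,271.3),.06),(g,(189,186.8),.06),(f,(416.7,274.3),.027),(g,(359.3,270.7),.027)): print(back(F,uv,z).round(4))
for n,c,a,ys in(('blue',(.604,-.2055),-11.7,(.043,-.043)),('white',(.6067,.0216),-8.8,(.028,-.028)),('yel',(.596,.2114),-2.6,(0,))):
    a=np.radians(a)
    for y in ys: print(n,np.round([c[0]-np.sin(a)*y,c[1]+np.cos(a)*y],4))
E
```

```text
[0.3964 0.2649 0.06  ]
[0.3959 0.2622 0.06  ]
[ 0.3763 -0.2826  0.027 ]
[ 0.3769 -0.2822  0.027 ]
blue [ 0.6127 -0.1634]
blue [ 0.5953 -0.2476]
white [0.611  0.0493]
white [ 0.6024 -0.0061]
yel [0.596  0.2114]
```

Call:
{"method": "play_rows", "body": {"jaw": [85, 85, 85, 85, 85, 85, 85, 85, 85, 85], "slide": [[0, 0, 0], [0, 0, 0], [0, 0, 0], [0, 0, 0], [0, 0, 0], [0, 0, 0], [0, 0, 0], [0, 0, 0], [0, 0, 0], [0, 0, 0]], "angular": [[0, 0, 1.3], [0, 0, 2.6], [0, 0, 3.9], [0, 0, 5.2], [0, 0, 6.5], [0, 0, 7.8], [0, 0, 9.1], [0, 0, 10.4], [0, 0, 11.7], [0, 0, 12.68]]}}

```text
clock: 1.4
ee_pos: [0.1262, 0.5096, 0.2313]
ee_rot: [180.0, -0.0, 89.7]
ft_force: [0.1, -0.2, -0.1]
finger_gap: 0.0851
grasp_force: 0.0
```

Call:
{"method": "play_rows", "body": {"jaw": [60, 60, 60, 60, 60, 60, 60, 60, 60, 60], "slide": [[-0.6, 0.67, 0.2], [-1.2, 1.34, 0.4], [-1.8, 2.0, 0.6], [-2.4, 2.7, 0.8], [-3.0, 3.4, 1.0], [-3.6, 4.0, 1.2], [-4.2, 4.7, 1.35], [-4.7, 5.2, 1.4], [-4.93, 5.4, 1.4], [-4.93, 5.4, 1.4]], "angular": [[0, 0, 0], [0, 0, 0], [0, 0, 0], [0, 0, -0.05], [0, 0, -0.05], [0, 0, -0.05], [0, 0, -0.05], [0, 0, -0.05], [0, 0, -0.05], [0, 0, -0.05]]}}

```text
clock: 2.4
ee_pos: [0.3976, 0.2614, 0.1611]
ee_rot: [180.0, 0.0, 90.1]
ft_force: [-0.4, 1.0, 0.5]
finger_gap: 0.06
grasp_force: 0.0
```

Call:
{"method": "play_rows", "body": {"jaw": [60, 60, 60, 60, 60, 60, 60, 20, 20, 20], "slide": [[0.03, -0.03, 0.4], [0.03, -0.03, 0.9], [0.03, -0.03, 1.4], [0.03, -0.03, 1.9], [0.03, -0.03, 2.4], [0.03, -0.03, 2.74], [0.03, -0.03, 2.74], [0.03, -0.03, 2.74], [0.03, -0.03, 2.74], [0.03, -0.03, 2.74]], "angular": [[0, 0, 0], [0, 0, 0], [0, 0, 0], [0, 0, 0], [0, 0, 0], [0, 0, 0], [0, 0, 0], [0, 0, 0], [0, 0, 0], [0, 0, 0]], "newtons": 30}}

```text
clock: 3.4
ee_pos: [0.396, 0.2655, 0.0262]
ee_rot: [179.8, -0.1, 90.3]
ft_force: [0.1, -0.5, 1.5]
finger_gap: 0.0254
grasp_force: 31.0
```

Call:
{"method": "play_rows", "body": {"jaw": [20, 20, 20, 20, 20, 20], "slide": [[0, 0, 0], [0, 0, -0.1], [0, 0, -0.3], [0, 0, -0.6], [0, 0, -1.0], [0, 0, -1.4]], "angular": [[0, 0, 0], [0, 0, 0], [0, 0, 0], [0, 0, 0], [0, 0, 0], [0, 0, 0]]}}

```text
clock: 4.0
ee_pos: [0.3946, 0.2644, 0.0954]
ee_rot: [-180.0, 0.0, 90.3]
ft_force: [0.3, -0.6, -0.4]
finger_gap: 0.0252
grasp_force: 30.8
```

```bash
python3 - <<'E'
from h import *
g=grab_frame("scene");cv2.imwrite("pics/lift1.png",cv2.resize(g["frame"][60:300,60:320],None,fx=2.4,fy=2.4,interpolation=cv2.INTER_CUBIC))
print(get_obs()["ee_pos"],get_obs()["finger_gap"])
E
```

```text
[0.39693589 0.26557718 0.09948544] 0.02516960683751129
```

View pics/lift1.png

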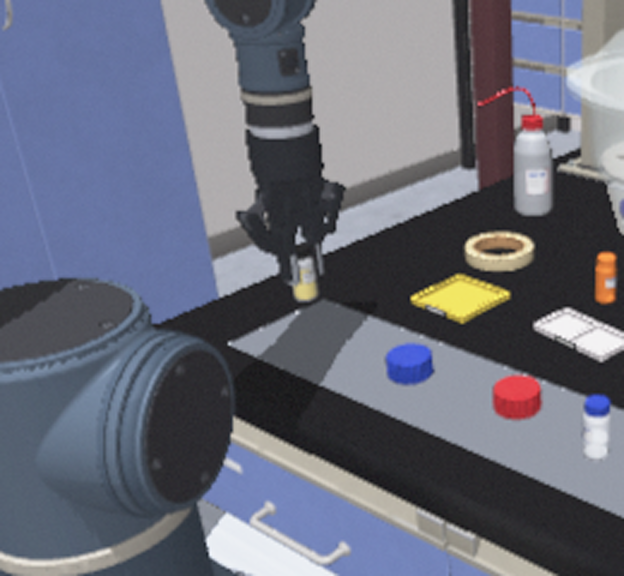

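The lift view shows the yellow vial hanging upright between the fingers, at crop (305,280). I'll carry it to the white tray's +y bay.

Call:
{"method": "play_rows", "body": {"jaw": [20, 20, 20, 20, 20, 20, 20, 20, 20, 20], "slide": [[-0.2, 0.2, 0], [-0.7, 0.7, 0], [-1.3, 1.3, 0], [-1.9, 1.9, 0], [-2.5, 2.5, 0], [-3.1, 3.1, 0], [-3.7, 3.7, 0], [-4.1, 4.1, 0], [-4.3, 4.3, 0], [-4.3, 4.3, 0]], "angular": [[0, 0, 0], [0, 0, 0], [0, 0, 0], [0, 0, 0], [0, 0, 0], [0, 0, 0], [0, 0, 0], [0, 0, 0], [0, 0, 0], [0, 0, 0]]}}

```text
clock: 5.05
ee_pos: [0.6111, 0.0488, 0.0928]
ee_rot: [-179.9, 0.0, 90.2]
ft_force: [-0.5, 1.0, 0.0]
finger_gap: 0.0249
grasp_force: 30.8
```

```bash
python3 - <<'E'
from h import *
P=[]
for i in range(4): grab_frame("top"); P.append(get_obs()["ee_pos"])
print(np.round(P,4))
E
```

```text
[[0.6102 0.0503 0.0931]
 [0.6097 0.0511 0.0934]
 [0.6096 0.0517 0.0937]
 [0.6097 0.052  0.094 ]]
```

Call:
{"method": "play_rows", "body": {"jaw": [20, 20, 20, 20, 20, 20, 20, 20, 45, 45], "slide": [[-0.04, 0.02, 0.3], [-0.04, 0.02, 0.7], [-0.04, 0.02, 1.0], [-0.04, 0.02, 1.15], [-0.04, 0.02, 1.25], [-0.04, 0.02, 1.32], [-0.04, 0.02, 1.37], [-0.04, 0.02, 1.38], [-0.04, 0.02, 1.38], [-0.04, 0.02, 1.38]], "angular": [[0, 0, 0], [0, 0, 0], [0, 0, 0], [0, 0, 0], [0, 0, 0], [0, 0, 0], [0, 0, 0], [0, 0, 0], [0, 0, 0], [0, 0, 0]]}}

```text
clock: 6.25
ee_pos: [0.6127, 0.0487, 0.026]
ee_rot: [179.9, 0.0, 90.3]
ft_force: [-0.3, 0.1, 0.3]
finger_gap: 0.045
grasp_force: 0.0
```

Call:
{"method": "play_rows", "body": {"jaw": [45, 45, 45, 45, 60, 60, 60, 60, 60, 60], "slide": [[0, 0, -0.4], [0, 0, -1.0], [0, 0, -1.6], [0, 0, -2.2], [-0.4, -0.5, -2.4], [-1.0, -1.15, -2.4], [-1.6, -1.85, -2.4], [-2.3, -2.6, -2.4], [-2.95, -3.35, -2.4], [-3.57, -4.07, -2.4]], "angular": [[0, 0, 0], [0, 0, 0], [0, 0, 0], [0, 0, 0], [0, 0, 0], [0, 0, 0], [0, 0, 0], [0, 0, 0], [0, 0, 0], [0, 0, 0]]}}

```text
clock: 7.25
ee_pos: [0.4081, -0.132, 0.1455]
ee_rot: [179.9, 0.1, 90.3]
ft_force: [0.4, -1.8, 0.7]
finger_gap: 0.06
grasp_force: 0.0
```

```bash
python3 - <<'E'
from h import *
P=[]
for i in range(5): f=grab_frame("scene"); P.append(get_obs()["ee_pos"])
print(np.round(P,4))
cv2.imwrite("pics/p1.png",cv2.resize(f["frame"][100:300,200:440],None,fx=2.5,fy=2.5,interpolation=cv2.INTER_CUBIC))
E
```

```text
[[ 0.4027 -0.1357  0.145 ]
 [ 0.4058 -0.1337  0.1452]
 [ 0.408  -0.1324  0.1455]
 [ 0.4093 -0.1316  0.1457]
 [ 0.41   -0.131   0.1457]]
```

View pics/p1.png

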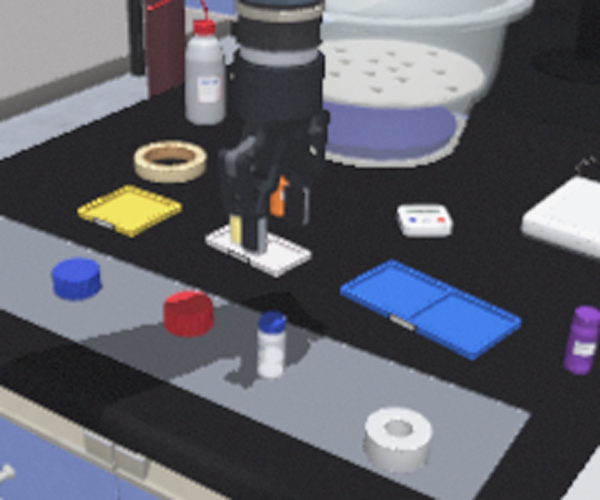

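The gripper stands over the clear vial at crop (271,345). The yellow vial is upright in the white tray at about (238,232).

Call:
{"method": "play_rows", "body": {"jaw": [60, 60, 60, 60, 60, 60, 60, 20, 20, 20], "slide": [[0, 0, 0.4], [0, 0, 0.9], [0, 0, 1.4], [0, 0, 1.9], [0, 0, 2.3], [0, 0, 2.48], [0, 0, 2.48], [0, 0, 2.48], [0, 0, 2.48], [0, 0, 2.48]], "angular": [[0, 0, 0], [0, 0, 0], [0, 0, 0], [0, 0, 0], [0, 0, 0], [0, 0, 0], [0, 0, 0], [0, 0, 0], [0, 0, 0], [0, 0, 0]]}}

```text
clock: 8.5
ee_pos: [0.4109, -0.1314, 0.023]
ee_rot: [179.8, 0.1, 90.3]
ft_force: [0.3, -0.0, 3.4]
finger_gap: 0.0255
grasp_force: 29.8
```

Call:
{"method": "play_rows", "body": {"jaw": [20, 20, 20, 20, 20, 20, 20], "slide": [[0, 0, 0], [0, 0, -0.1], [0, 0, -0.3], [0, 0, -0.6], [0, 0, -1.0], [0, 0, -1.4], [0, 0, -1.5]], "angular": [[0, 0, 0], [0, 0, 0], [0, 0, 0], [0, 0, 0], [0, 0, 0], [0, 0, 0], [0, 0, 0]]}}

```text
clock: 9.2
ee_pos: [0.4109, -0.1317, 0.0993]
ee_rot: [179.8, 0.1, 90.3]
ft_force: [0.4, 0.7, -0.6]
finger_gap: 0.0258
grasp_force: 29.5
```

```bash
python3 - <<'E'
from h import *
P=[]
for i in range(5): f=grab_frame("scene"); P.append(get_obs()["ee_pos"])
print(np.round(P,4))
cv2.imwrite("pics/p2.png",cv2.resize(f["frame"][100:300,200:440],None,fx=2.5,fy=2.5,interpolation=cv2.INTER_CUBIC))
E
```

```text
[[ 0.4108 -0.1316  0.0989]
 [ 0.4102 -0.1313  0.0975]
 [ 0.4094 -0.1309  0.0964]
 [ 0.4089 -0.1306  0.0956]
 [ 0.4086 -0.1304  0.0952]]
```

View pics/p2.png

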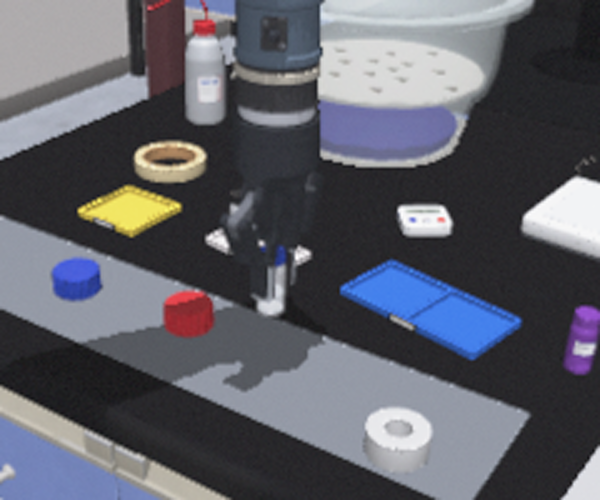

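The clear vial hangs upright in the fingers at crop (272,290).

Call:
{"method": "play_rows", "body": {"jaw": [20, 20, 20, 20, 20, 20, 20, 20, 20, 20], "slide": [[0.15, 0.25, 0], [0.4, 0.65, 0], [0.75, 1.2, 0], [1.1, 1.75, 0], [1.45, 2.3, 0], [1.8, 2.85, 0], [2.15, 3.4, 0], [2.4, 3.75, 0], [2.47, 3.87, 0], [2.47, 3.87, 0]], "angular": [[0, 0, 0], [0, 0, 0], [0, 0, 0], [0, 0, 0], [0, 0, 0], [0, 0, 0], [0, 0, 0], [0, 0, 0], [0, 0, 0], [0, 0, 0]]}}

```text
clock: 10.45
ee_pos: [0.6023, -0.0052, 0.095]
ee_rot: [-179.9, -0.0, 90.4]
ft_force: [-0.3, -0.7, -0.2]
finger_gap: 0.0259
grasp_force: 29.6
```

```bash
python3 - <<'E'
from h import *
P=[]
for i in range(5): f=grab_frame("scene"); P.append(get_obs()["ee_pos"])
print(np.round(P[2:],4))
E
```

```text
[[ 0.6013 -0.0067  0.0958]
 [ 0.6013 -0.0068  0.0961]
 [ 0.6015 -0.0069  0.0963]]
```

Call:
{"method": "play_rows", "body": {"jaw": [20, 20, 20, 20, 20, 20, 20, 20, 45, 45], "slide": [[0, 0.02, 0.3], [0, 0.02, 0.7], [0, 0.02, 1.05], [0, 0.02, 1.2], [0, 0.02, 1.3], [0, 0.02, 1.38], [0, 0.02, 1.43], [0, 0.02, 1.46], [0, 0.02, 1.46], [0, 0.02, 1.46]], "angular": [[0, 0, 0], [0, 0, 0], [0, 0, 0], [0, 0, 0], [0, 0, 0], [0, 0, 0], [0, 0, 0], [0, 0, 0], [0, 0, 0], [0, 0, 0]]}}

```text
clock: 11.7
ee_pos: [0.6037, -0.0063, 0.024]
ee_rot: [179.9, 0.0, 90.3]
ft_force: [-0.7, 0.5, -0.1]
finger_gap: 0.045
grasp_force: 0.0
```

Call:
{"method": "play_rows", "body": {"jaw": [45, 45, 45, 45, 85, 85, 85, 85, 85, 85], "slide": [[0, 0, -0.4], [0, 0, -1.0], [0, 0, -1.6], [0, 0, -2.2], [-0.0, -0.7, -2.4], [-0.05, -1.4, -2.4], [-0.07, -2.1, -2.4], [-0.1, -2.8, -2.4], [-0.12, -3.4, -2.4], [-0.12, -3.4, -2.4]], "angular": [[0, 0, 0], [0, 0, 0], [0, 0, 0], [0, 0, 0], [0, 0, 0], [0, 0, 0], [0, 0, 0], [0, 0, 0], [0, 0, 0], [0, 0, 0]]}}

```text
clock: 12.7
ee_pos: [0.4299, -0.0129, 0.1432]
ee_rot: [-179.9, -0.0, 90.3]
ft_force: [0.8, -0.6, 0.0]
finger_gap: 0.0851
grasp_force: 0.0
```

```bash
python3 - <<'E'
from h import *
P=[]
for i in range(5): f=grab_frame("top"); P.append(get_obs()["ee_pos"])
print(np.round(P[2:],4))
g=grab_frame("scene")
a=cv2.resize(f["frame"][130:300,200:440],None,fx=2.5,fy=2.5,interpolation=cv2.INTER_CUBIC)
b=cv2.resize(g["frame"][150:220,200:440],None,fx=2.5,fy=2.5,interpolation=cv2.INTER_CUBIC)
cv2.imwrite("pics/p3.png",np.vstack([a,b]))
E
```

```text
[[ 0.4343 -0.0133  0.144 ]
 [ 0.4345 -0.0133  0.144 ]
 [ 0.4345 -0.0133  0.1438]]
```

View pics/p3.png

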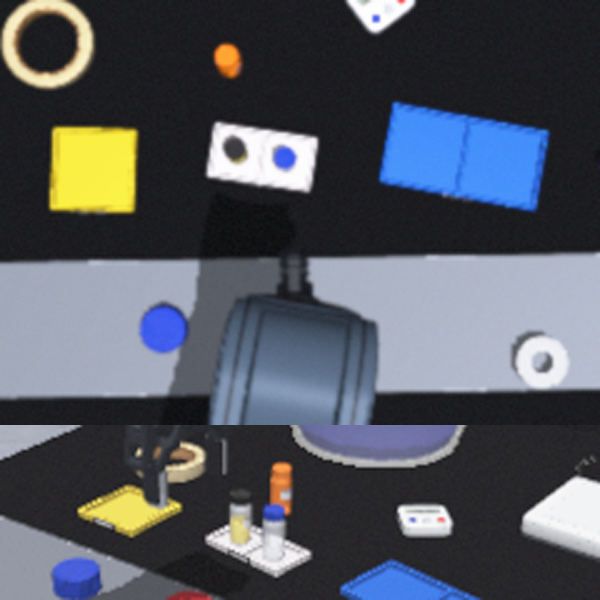

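Both vials are upright in separate bays of the white tray, at crop (235,150) and (285,158). Next is the red cap.

Call:
{"method": "play_rows", "body": {"jaw": [85, 85, 85, 85, 85, 85, 85, 45, 45, 45], "slide": [[0.03, -0.05, 0.4], [0.03, -0.05, 0.9], [0.03, -0.05, 1.4], [0.03, -0.05, 1.9], [0.03, -0.05, 2.4], [0.03, -0.05, 2.64], [0.03, -0.05, 2.64], [0.03, -0.05, 2.64], [0.03, -0.05, 2.64], [0.03, -0.05, 2.64]], "angular": [[0, 0, 0], [0, 0, 0], [0, 0, 0], [0, 0, 0], [0, 0, 0], [0, 0, 0], [0, 0, 0], [0, 0, 0], [0, 0, 0], [0, 0, 0]], "newtons": 40}}

```text
clock: 14.0
ee_pos: [0.4328, -0.0121, 0.0135]
ee_rot: [179.8, 0.0, 90.3]
ft_force: [0.1, 0.8, 1.2]
finger_gap: 0.0506
grasp_force: 41.4
```

Call:
{"method": "play_rows", "body": {"jaw": [45, 45, 45, 45, 45, 45, 45], "slide": [[0, 0, 0], [0, 0, -0.1], [0, 0, -0.3], [0, 0, -0.6], [0, 0, -0.9], [0, 0, -1.2], [0, 0, -1.2]], "angular": [[0, 0, 0], [0, 0, 0], [0, 0, 0], [0, 0, 0], [0, 0, 0], [0, 0, 0], [0, 0, 0]]}}

```text
clock: 14.7
ee_pos: [0.4326, -0.012, 0.0741]
ee_rot: [179.7, 0.1, 90.3]
ft_force: [-0.1, 0.6, -0.4]
finger_gap: 0.0502
grasp_force: 41.5
```

```bash
python3 - <<'E'
from h import *
P=[]
for i in range(5): f=grab_frame("scene"); P.append(get_obs()["ee_pos"])
print(np.round(P[2:],4))
cv2.imwrite("pics/p4.png",cv2.resize(f["frame"][100:300,200:440],None,fx=2.5,fy=2.5,interpolation=cv2.INTER_CUBIC))
E
```

```text
[[ 0.4304 -0.0116  0.0709]
 [ 0.43   -0.0116  0.0705]
 [ 0.4299 -0.0115  0.0703]]
```

View pics/p4.png

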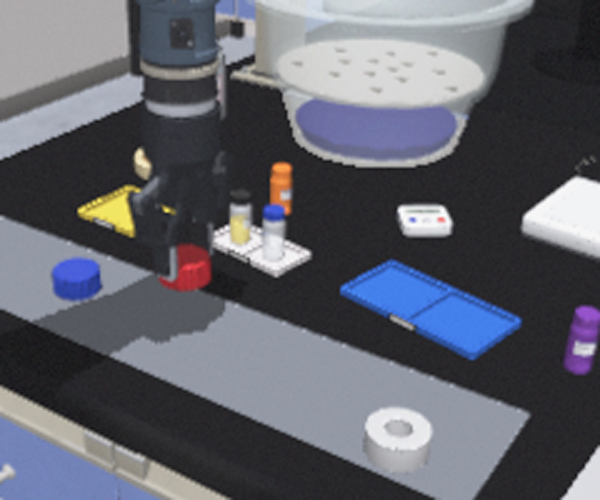

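The red cap is held level at crop (187,268). I'll take it to the blue tray's −y bay.

Call:
{"method": "play_rows", "body": {"jaw": [45, 45, 45, 45, 45, 45, 45, 45, 45, 45], "slide": [[-0.25, 0.15, 0], [-0.75, 0.5, 0], [-1.35, 0.9, 0], [-2.0, 1.35, 0], [-2.65, 1.8, 0], [-3.3, 2.25, 0], [-3.95, 2.7, 0], [-4.5, 3.1, 0], [-4.72, 3.28, 0], [-4.72, 3.28, 0]], "angular": [[0, 0, 0], [0, 0, 0], [0, 0, 0], [0, 0, 0], [0, 0, 0], [0, 0, 0], [0, 0, 0], [0, 0, 0], [0, 0, 0], [0, 0, 0]]}}

```text
clock: 15.95
ee_pos: [0.5966, -0.2498, 0.0697]
ee_rot: [-180.0, 0.0, 90.2]
ft_force: [-0.1, 0.2, -0.6]
finger_gap: 0.0504
grasp_force: 41.6
```

```bash
python3 - <<'E'
from h import *
P=[]
for i in range(6): f=grab_frame("scene"); P.append(get_obs()["ee_pos"])
print(np.round(P[3:],4))
E
```

```text
[[ 0.5952 -0.2462  0.0707]
 [ 0.5954 -0.246   0.071 ]
 [ 0.5955 -0.246   0.0713]]
```

Call:
{"method": "play_rows", "body": {"jaw": [45, 45, 45, 45, 45, 45, 45, 65, 65, 65], "slide": [[-0.02, 0, 0.3], [-0.02, 0, 0.65], [-0.02, 0, 0.9], [-0.02, 0, 1.03], [-0.02, 0, 1.12], [-0.02, 0, 1.18], [-0.02, 0, 1.18], [-0.02, 0, 1.18], [-0.02, 0, 1.18], [-0.02, 0, 1.15]], "angular": [[0, 0, 0], [0, 0, 0], [0, 0, 0], [0, 0, 0], [0, 0, 0], [0, 0, 0], [0, 0, 0], [0, 0, 0], [0, 0, 0], [0, 0, 0]]}}

```text
clock: 17.25
ee_pos: [0.5959, -0.2478, 0.0135]
ee_rot: [-180.0, -0.0, 90.3]
ft_force: [0.2, 0.2, -0.2]
finger_gap: 0.0653
grasp_force: 0.0
```

Call:
{"method": "play_rows", "body": {"jaw": [70, 70, 70, 85, 85, 85, 85, 85, 85, 85], "slide": [[0, 0, -0.3], [0, 0, -0.9], [0, 0, -1.6], [0.3, -0.3, -2.2], [1.1, -0.6, -2.4], [1.9, -0.95, -2.4], [2.7, -1.35, -2.4], [3.5, -1.75, -2.4], [4.3, -2.15, -2.4], [5.1, -2.6, -2.4]], "angular": [[0, 0, 0], [0, 0, 0], [0, 0, 0], [0, 0, 0], [0, 0, 0], [0, 0, 0], [0, 0, 0], [0, 0, 0], [0, 0, 0], [0, 0, 0]]}}

```text
clock: 18.25
ee_pos: [0.4643, 0.0078, 0.1352]
ee_rot: [179.9, 0.0, 90.3]
ft_force: [0.2, 1.0, -0.3]
finger_gap: 0.0852
grasp_force: 0.0
```

```bash
python3 - <<'E'
from h import *
P=[]
for i in range(6): f=grab_frame("scene"); P.append(get_obs()["ee_pos"])
print(np.round(P[3:],4))
cv2.imwrite("pics/p5.png",cv2.resize(f["frame"][100:300,200:440],None,fx=2.5,fy=2.5,interpolation=cv2.INTER_CUBIC))
E
```

```text
[[0.465  0.0071 0.1351]
 [0.4654 0.0063 0.135 ]
 [0.4656 0.0058 0.1347]]
```

View pics/p5.png

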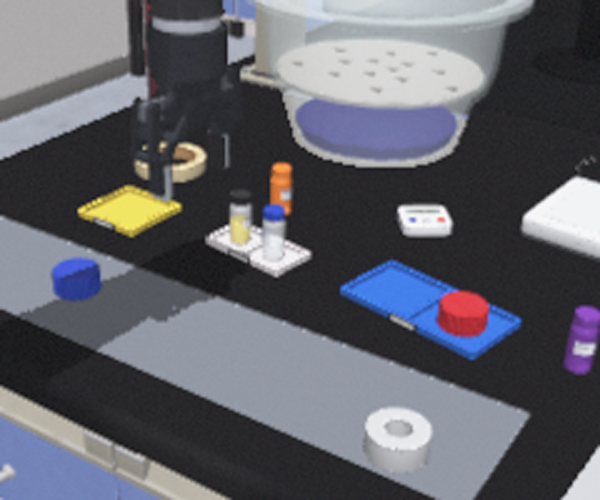

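The red cap is flat in the blue tray's −y bay at crop (463,315). Next is the blue cap.

Call:
{"method": "play_rows", "body": {"jaw": [85, 85, 85, 85, 85, 85, 85, 85, 85, 85], "slide": [[0.5, -0.2, 0], [1.1, -0.4, 0], [1.8, -0.7, 0], [2.4, -0.9, 0], [2.52, -0.96, 0.4], [2.52, -0.97, 0.9], [2.52, -0.97, 1.5], [2.52, -0.97, 2.0], [2.52, -0.97, 2.45], [2.52, -0.97, 2.45]], "angular": [[0, 0, 0], [0, 0, 0], [0, 0, 0], [0, 0, 0], [0, 0, 0], [0, 0, 0], [0, 0, 0], [0, 0, 0], [0, 0, 0], [0, 0, 0]]}}

```text
clock: 19.55
ee_pos: [0.4131, 0.1307, 0.008]
ee_rot: [-179.6, 0.1, 90.2]
ft_force: [0.1, -0.1, 0.2]
finger_gap: 0.0851
grasp_force: 0.0
```

Call:
{"method": "play_rows", "body": {"jaw": [45, 45, 45, 45, 45, 45, 45, 45, 45, 45], "slide": [[0, 0, 0], [0, 0, 0], [0, 0, 0], [0, 0, 0], [0, 0, -0.1], [0, 0, -0.3], [0, 0, -0.6], [0, 0, -0.9], [0, 0, -1.2], [0, 0, -1.2]], "angular": [[0, 0, 0], [0, 0, 0], [0, 0, 0], [0, 0, 0], [0, 0, 0], [0, 0, 0], [0, 0, 0], [0, 0, 0], [0, 0, 0], [0, 0, 0]]}}

```text
clock: 20.55
ee_pos: [0.4174, 0.1326, 0.0741]
ee_rot: [179.7, -0.0, 90.3]
ft_force: [-0.0, -0.4, 0.0]
finger_gap: 0.0503
grasp_force: 41.5
```

```bash
python3 - <<'E'
from h import *
P=[]
for i in range(6): f=grab_frame("scene"); P.append(get_obs()["ee_pos"])
print(np.round(P[3:],4))
cv2.imwrite("pics/p6.png",cv2.resize(f["frame"][100:300,150:390],None,fx=2.5,fy=2.5,interpolation=cv2.INTER_CUBIC))
E
```

```text
[[0.4147 0.1322 0.0705]
 [0.4146 0.1321 0.0703]
 [0.4146 0.1321 0.0702]]
```

View pics/p6.png

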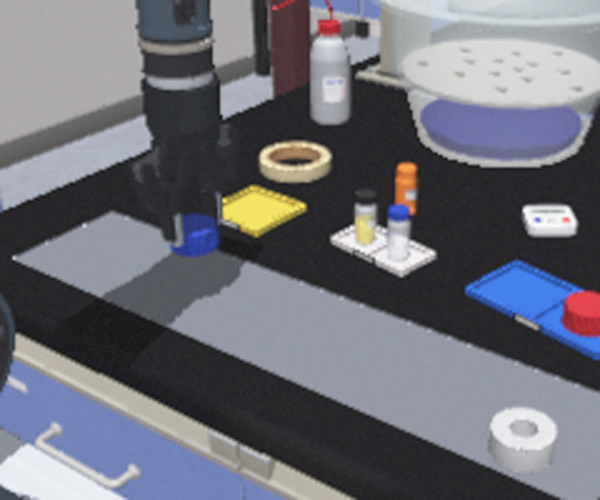

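The blue cap is held level at crop (195,238). I'll carry it round the vials to the +y bay of the blue tray.

Call:
{"method": "play_rows", "body": {"jaw": [45, 45, 45, 45, 45, 45, 45, 45, 45, 45], "slide": [[-0.3, 0, -0.1], [-1.0, 0.1, -0.3], [-1.8, 0.2, -0.5], [-2.6, 0.4, -0.7], [-3.4, 0.7, -0.8], [-4.2, 1.1, -0.8], [-4.9, 1.6, -0.8], [-5.4, 2.3, -0.8], [-5.8, 3.1, -0.8], [-5.91, 3.7, -0.8]], "angular": [[0, 0, 0], [0, 0, 0], [0, 0, 0], [0, 0, 0], [0, 0, 0], [0, 0, 0], [0, 0, 0], [0, 0, 0], [0, 0, 0], [0, 0, 0]]}}

```text
clock: 21.85
ee_pos: [0.6033, -0.1649, 0.1098]
ee_rot: [-180.0, 0.0, 90.1]
ft_force: [-0.0, 0.7, -0.6]
finger_gap: 0.05
grasp_force: 41.6
```

```bash
python3 - <<'E'
from h import *
P=[]
for i in range(6): f=grab_frame("scene"); P.append(get_obs()["ee_pos"])
print(np.round(P[3:],4))
E
```

```text
[[ 0.6013 -0.162   0.1095]
 [ 0.6009 -0.1617  0.1102]
 [ 0.6009 -0.1616  0.1108]]
```

Call:
{"method": "play_rows", "body": {"jaw": [45, 45, 45, 45, 45, 45, 45, 65, 65, 65], "slide": [[-0.03, 0.22, 0.4], [-0.03, 0.22, 1.0], [-0.03, 0.22, 1.5], [-0.03, 0.22, 1.75], [-0.03, 0.22, 1.9], [-0.03, 0.22, 1.97], [-0.03, 0.22, 1.97], [-0.03, 0.22, 1.97], [-0.03, 0.22, 1.97], [-0.03, 0.22, 1.95]], "angular": [[0, 0, 0], [0, 0, 0], [0, 0, 0], [0, 0, 0], [0, 0, 0], [0, 0, 0], [0, 0, 0], [0, 0, 0], [0, 0, 0], [0, 0, 0]]}}

```text
clock: 23.15
ee_pos: [0.6133, -0.1638, 0.0142]
ee_rot: [180.0, 0.0, 90.3]
ft_force: [-0.0, -0.2, -0.3]
finger_gap: 0.0648
grasp_force: 0.0
```

Call:
{"method": "play_rows", "body": {"jaw": [70, 70, 70, 85, 85, 85, 85, 85, 85, 85], "slide": [[0, 0, -0.3], [0, 0, -0.9], [0, 0, -1.6], [0, -0.3, -2.1], [-0.2, -0.9, -2.2], [-0.7, -1.5, -2.2], [-1.2, -2.2, -2.2], [-1.6, -3.0, -2.2], [-2.0, -3.8, -2.2], [-2.38, -4.7, -2.2]], "angular": [[0, 0, 0], [0, 0, 0], [0, 0, 0], [0, 0, 0], [0, 0, 0], [0, 0, 0], [0, 0, 0], [0, 0, 0], [0, 0, 0], [0, 0, 0]]}}

```text
clock: 24.15
ee_pos: [0.3778, -0.2851, 0.1253]
ee_rot: [179.9, 0.1, 90.3]
ft_force: [-0.2, -0.4, 0.8]
finger_gap: 0.0851
grasp_force: 0.0
```

```bash
python3 - <<'E'
from h import *
P=[]
for i in range(6): f=grab_frame("scene"); P.append(get_obs()["ee_pos"])
print(np.round(P[3:],4))
cv2.imwrite("pics/p7.png",cv2.resize(f["frame"][100:300,200:440],None,fx=2.5,fy=2.5,interpolation=cv2.INTER_CUBIC))
E
```

```text
[[ 0.3784 -0.2848  0.1251]
 [ 0.3793 -0.2844  0.125 ]
 [ 0.3798 -0.2841  0.1249]]
```

View pics/p7.png

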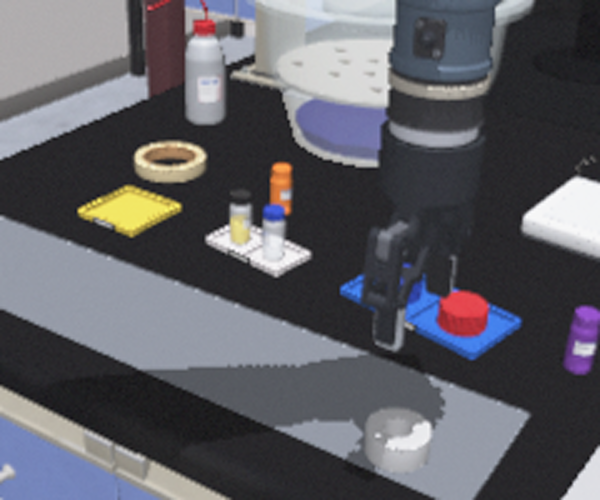

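The gripper is over the label roll at crop (398,440), and the blue cap is behind the fingers in the +y bay.

Call:
{"method": "play_rows", "body": {"jaw": [85, 85, 85, 85, 85, 85, 85, 45, 45, 45], "slide": [[0.03, -0.06, 0.3], [0.03, -0.06, 0.8], [0.03, -0.06, 1.3], [0.03, -0.06, 1.8], [0.03, -0.06, 2.15], [0.03, -0.06, 2.25], [0.03, -0.06, 2.25], [0.03, -0.06, 2.25], [0.03, -0.06, 2.25], [0.03, -0.06, 2.25]], "angular": [[0, 0, 0], [0, 0, 0], [0, 0, 0], [0, 0, 0], [0, 0, 0], [0, 0, 0], [0, 0, 0], [0, 0, 0], [0, 0, 0], [0, 0, 0]], "newtons": 30}}

```text
clock: 25.45
ee_pos: [0.3771, -0.2836, 0.0132]
ee_rot: [179.8, 0.1, 90.3]
ft_force: [0.3, 0.9, 4.5]
finger_gap: 0.0544
grasp_force: 32.0
```

Call:
{"method": "play_rows", "body": {"jaw": [45, 45, 45, 45, 45, 45, 45, 45], "slide": [[0, 0, 0], [0, 0, -0.1], [0, 0, -0.3], [0, 0, -0.7], [0, 0, -1.2], [0, 0, -1.8], [0, 0, -2.0], [0, 0, -2.0]], "angular": [[0, 0, 0], [0, 0, 0], [0, 0, 0], [0, 0, 0], [0, 0, 0], [0, 0, 0], [0, 0, 0], [0, 0, 0]]}}

```text
clock: 26.25
ee_pos: [0.3768, -0.2837, 0.1134]
ee_rot: [179.8, 0.2, 90.3]
ft_force: [-0.3, -0.7, -1.6]
finger_gap: 0.0545
grasp_force: 31.8
```

```bash
python3 - <<'E'
from h import *
P=[]
for i in range(6): f=grab_frame("scene"); P.append(get_obs()["ee_pos"])
print(np.round(P[3:],4))
cv2.imwrite("pics/p8.png",cv2.resize(f["frame"][100:300,200:440],None,fx=2.5,fy=2.5,interpolation=cv2.INTER_CUBIC))
E
```

```text
[[ 0.3747 -0.2815  0.1094]
 [ 0.3747 -0.2815  0.1094]
 [ 0.3748 -0.2816  0.1095]]
```

View pics/p8.png

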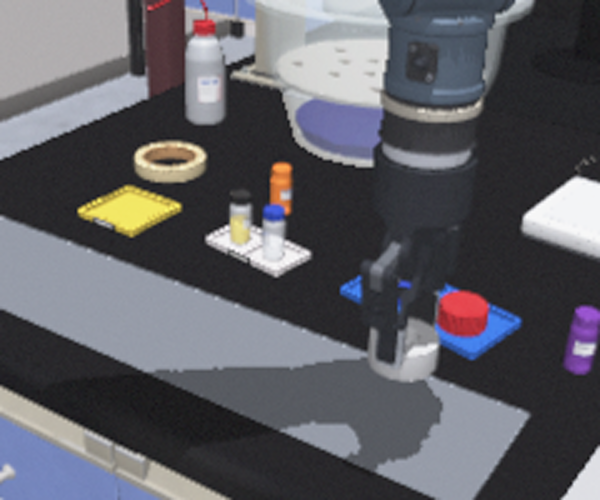

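The roll is held level at crop (405,355). I'll carry it along the mat to the yellow tray.

Call:
{"method": "play_rows", "body": {"jaw": [45, 45, 45, 45, 45, 45, 45, 45, 45, 45], "slide": [[0.3, 0, 0], [1.0, 0, 0], [1.8, 0.1, 0], [2.6, 0.1, 0], [3.5, 0.2, 0], [4.4, 0.2, 0], [5.3, 0.3, 0], [6.2, 0.5, 0], [7.1, 0.8, 0], [8.0, 1.2, 0]], "angular": [[0, 0, 0], [0, 0, 0], [0, 0, 0], [0, 0, 0], [0, 0, 0], [0, 0, 0], [0, 0, 0], [0, 0, 0], [0, 0, 0], [0, 0, 0]]}}

```text
clock: 27.55
ee_pos: [0.4323, 0.1204, 0.1111]
ee_rot: [-180.0, 0.0, 90.4]
ft_force: [0.8, -0.8, 0.1]
finger_gap: 0.0541
grasp_force: 31.8
```

Call:
{"method": "play_rows", "body": {"jaw": [45, 45, 45, 45, 45, 45, 45, 45], "slide": [[0.7, 0.4, 0], [1.2, 1.0, 0], [1.6, 1.7, 0], [1.8, 2.4, 0], [1.88, 2.9, 0], [1.88, 3.15, 0], [1.88, 3.2, 0], [1.88, 3.2, 0]], "angular": [[0, 0, 0], [0, 0, 0], [0, 0, 0], [0, 0, 0], [0, 0, 0], [0, 0, 0], [0, 0, 0], [0, 0, 0]]}}

```text
clock: 28.35
ee_pos: [0.592, 0.213, 0.1106]
ee_rot: [-179.9, 0.0, 90.3]
ft_force: [-0.6, -0.7, -0.6]
finger_gap: 0.0541
grasp_force: 31.8
```

```bash
python3 - <<'E'
from h import *
P=[]
for i in range(6): f=grab_frame("scene"); P.append(get_obs()["ee_pos"])
print(np.round(P[3:],4), get_obs()["ee_rot"])
E
```

```text
[[0.592  0.2127 0.1115]
 [0.5922 0.2127 0.1116]
 [0.5924 0.2127 0.1116]] [-1.79999138e+02 -3.58824245e-03  9.03133764e+01]
```

Place with ty +0.06, tx −0.02, down 1.98.

Call:
{"method": "play_rows", "body": {"jaw": [45, 45, 45, 45, 45, 45, 45, 68, 68, 68], "slide": [[-0.02, 0.06, 0.4], [-0.02, 0.06, 1.0], [-0.02, 0.06, 1.5], [-0.02, 0.06, 1.75], [-0.02, 0.06, 1.9], [-0.02, 0.06, 1.97], [-0.02, 0.06, 1.97], [-0.02, 0.06, 1.97], [-0.02, 0.06, 1.97], [-0.02, 0.06, 1.95]], "angular": [[0, 0, 0], [0, 0, 0], [0, 0, 0], [0, 0, 0], [0, 0, 0], [0, 0, 0], [0, 0, 0], [0, 0, 0], [0, 0, 0], [0, 0, 0]]}}

```text
clock: 29.65
ee_pos: [0.5964, 0.2118, 0.0143]
ee_rot: [180.0, -0.0, 90.3]
ft_force: [-0.5, 0.5, -0.5]
finger_gap: 0.0682
grasp_force: 0.0
```

Call:
{"method": "play_rows", "body": {"jaw": [70, 70, 70, 70, 70, 70, 70, 70, 70, 70], "slide": [[0, 0, -0.3], [0, 0, -0.9], [0, 0, -1.6], [0, -0.3, -2.3], [0.4, -0.9, -2.8], [0.9, -1.6, -3.2], [1.4, -2.3, -3.2], [1.9, -3.0, -3.2], [2.4, -3.6, -3.2], [2.4, -3.6, -3.2]], "angular": [[0, 0, 0], [0, 0, 0], [0, 0, 0], [0, 0, 0], [0, 0, 0], [0, 0, 0], [0, 0, 0], [0, 0, 0], [0, 0, 0], [0, 0, 0]]}}

```text
clock: 30.65
ee_pos: [0.4121, 0.3335, 0.1758]
ee_rot: [180.0, -0.1, 90.6]
ft_force: [0.2, -0.3, 0.3]
finger_gap: 0.0702
grasp_force: 0.0
```

```bash
python3 - <<'E'
from h import *
for i in range(4): f=grab_frame("top")
g=grab_frame("scene")
a=cv2.resize(f["frame"][125:225,200:440],None,fx=2.5,fy=2.5,interpolation=cv2.INTER_CUBIC)
b=cv2.resize(g["frame"][130:260,200:440],None,fx=2.5,fy=2.5,interpolation=cv2.INTER_CUBIC)
cv2.imwrite("pics/p9.png",np.vstack([a,b]))
E
```

```text
(no output)
```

View pics/p9.png

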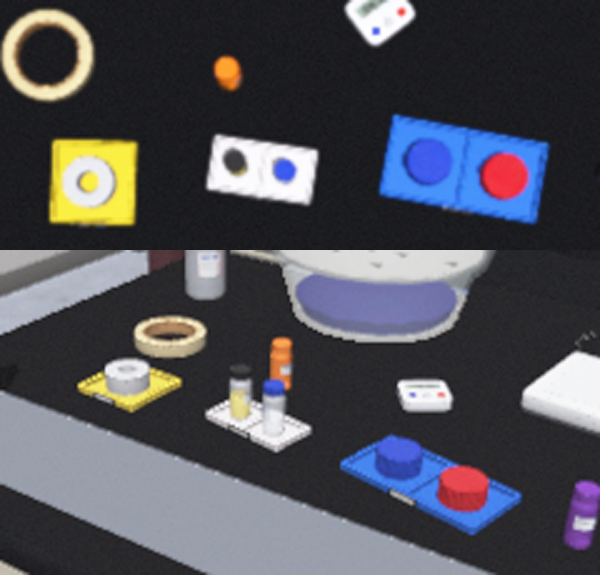

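All five items sit in their own bays: roll (88,182), vials (235,160) and (285,170), caps (428,160) and (505,175). The timer and tape have not moved.

```bash
python3 -c "
from rig import close_job
print(close_job())"
```

```text
the job is handed in; nothing more can be done
None
```

The job is handed in at about 31 s of the 99 s allowed: the final pictures show both caps in the blue tray, both vials upright in the white tray and the label roll in the yellow tray, each in its own bay, with the bench timer and tape roll where they were.

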